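# Crank the display riser level and bridge it with the candle board

### The arm

A 6-joint arm with a two-finger parallel gripper is mounted at the origin on the work surface. World frame = base frame: x ahead of the robot, y to its left, z up, the work surface at z = 0. Lengths are in m, angles in degrees, forces in N, time in s.
With the tool pointing down it reaches from about 0.375 to 0.825 m from the base axis. Payload 5.5 kg.
Tool frame: the origin (TCP) lies at the very end of the fingers, on their centre line; the grasp point (between the pads) lies 19 mm behind it; z points along the fingers, y is the line along which they close (so a half turn about z gives the same grasp; the last joint's range is limited). The gripper opens to 85 mm and grips with 20 to 120 N. Pads are 22 mm wide; open, the fingers measure 114 mm over their backs; the gripper's body (76 mm by 85 mm) begins 54 mm behind the grasp point. The pads swing forward as they close: fully open they stand 13 mm farther back than shut.
Start: joints at [71.104, 17.962, -2.699, 69.339, 0, 90], TCP at [0.194, 0.568, 0.231] pointing down, gripper open.
Joint ranges: [-152.73, 152.73], [-39.44, 99.34], [-58.76, 71.6], [-118.89, 123.64], [-81.53, 83.1], [-180, 180]. Speed limits (degrees/s): [136.94, 136.94, 172.46, 180, 180, 180].

### API

Orientations are given as a 3x3 rotation matrix whose columns are the frame's x, y, z axes.
In Python, from cell import sensors, eyes, sign_off gives the robot as it stands.
- The arm moves only by the tool jog_arm, never from a script. Its argument "plan" is a list of rows, each a list of 6 numbers: the shift along the tool's x, y, z in cm, then the turn, a rotation vector about the tool's x, y, z in degrees. A call has 1 to 8 rows; each row shifts and turns the commanded pose from where the row before left it, along the tool's axes as they then stand; what a row does not reach is not made up. A row lasts 1/12 s, in which the tool goes at most 41.7 mm and 7.16 degrees, less where a joint would pass 70% of its speed; a pose out of reach is approached as far as the arm can. A call is refused whole if a number of a shift passes 4.17 or a number of a turn 7.16, either way. A call with a gripper value outside its range is refused whole. "grip" is the closure in counts, from 0 (fully open) to 255 (shut), set as the call begins (left out, the last holds). The fingers move at their own pace and stop on an object; the grip force is fixed at half the most. Time passes only in rows, so rows that do not move let the fingers close. It gives the time, the measured TCP pose, the force, the opening and the grip force at its end, in the units of the state.
- sensors.get_obs(): the state, without advancing time (a new reading comes with each control period).
- eyes.camera(name): name is "scene" or "side" or "wrist"; returns a dict with "img" (480x640x3 uint8, red, green, blue), "intrinsics" (3x3 intrinsics, pixels), "eye" and "rotation" of the camera in the world. Camera axes: x right, y up, looking along -z (the intrinsics and any distortion apply to the point x, -y, -z); pixel columns grow to the right and rows downward; lengths in m; the calibration is good to about 2 mm. A picture is of the moment at which its call begins. There is no depth.
- sign_off(): hands the job in; it is judged then, once.
The state is a dict: "t": time; "q": joint angles; "dq": joint speeds; "joint_efforts": joint torques, N m; "tool_pos": TCP position; "orientation": TCP orientation; "wrist_force": force on the tool from outside, world axes, zero at the start; "torque": the same for the moment, N m; "opening": finger opening in m; "grip_force": force on a finger pad.
Only numpy, scipy, OpenCV 4.12 (cv2) and the standard library are available. Lean on these libraries where they do the work, as an engineer would, in place of code of your own. Each camera call takes 0.05 s, during which the arm holds its last target. There are 200 camera calls.

### The job

Turn the handwheel of the little display riser until its wooden platform stands level with the top of the white plinth beside it. Only then lay the dark candle board, brass discs up, across the gap so that it is roughly centred between the two, rests flat on both and sits level; put it down gently, do not drop it. Leave the candle glass, the pot and the small cup where they stand.

Things in the scene. Friction and masses are not known exactly. Their poses are not given: they have to be found in the camera images.
- handwheel (a joint): angle of the handwheel (rad). It grows as the wheel is turned clockwise, seen by someone facing the wheel; each rad lifts the platform 10 mm, turning back lowers it. Travel about 0 to 5.5 rad; starts at about 0 to 0.6 rad. Friction holds it wherever it is left; it takes about 0.3 N m to turn.
- wheel_grip (a point): point on the wheel's axis at the height to grip its hub: round, black, ribbed, 48 mm diameter, 40 mm long, gripped at any angle; its end face is 14 mm outwards of this point. z axis: out of the wheel along its axis, 35 degrees from vertical, leaning to the left seen from the robot (+y): tilt the tool to match. x and y turn with the wheel.
- wheel_rim (a point): centre of the handwheel's rim, on its axis, 36 mm behind wheel_grip; black rim of 120 mm outer diameter, 12 mm thick, three thin steel spokes. Axes as wheel_grip. It lies 155 mm in front (robot's side) of the platform's centre, 10 mm to the right of it and 72 mm above the table.
- platform_top (a point): centre of the upper face of the riser's oak platform, a square of 100 x 100 mm, 12 mm thick; moves up and down with the handwheel, 75 to 130 mm above the table. z axis up, x axis pointing away from the wheel (the wheel is on the -x side).
- plinth_top (a point): centre of the upper face of the white plaster plinth, a fixed square block of 100 x 100 mm whose top is 107 to 120 mm above the table; it stands left or right of the riser, centres 140 to 175 mm apart. z axis up, x and y along its sides.
- board: dark wooden candle board, 200 mm long (its x axis) x 60 mm wide (its y axis) x 18 mm thick, 0.11 to 0.23 kg, with three flat brass discs on its upper face; origin at the centre of its underside, z axis up. It starts flat on the table to the right of the riser and plinth.
- candle_glass: bystander: pink candle glass, 76 mm across, 85 mm tall, open at the top; origin at the centre of its foot. Leave alone.
- pot: bystander: cream round pot, 110 mm across, 85 mm tall; origin at the centre of its foot. Leave alone.
- small_cup: bystander: small white cup, 64 mm across, 60 mm tall; origin at the centre of its foot. Leave alone.
- riser: the whole display riser (white housing 110 x 110 mm with sloping gearbox, handwheel and platform), fixed; origin under the middle of the housing, below the platform's centre, x axis pointing away from the wheel
- plinth: the whole plinth block; origin 118 mm below the centre of its top (its foot may be sunk a little)
Things that resemble listed ones, but are neither listed nor needed, are in the scene too. Of the things that look like the board, the middle-sized one is meant.

How it is judged:
By the outcome, as a careful person would: the job done as asked, in the order asked, and still so for the second after the job is handed in, with the robot touching nothing.
It also fails if it takes over 70 s, if anything falls off the work surface, if the arm or the gripper's body presses on something with over 40 N, if the wrist force passes 120 N, or if a joint passes its speed limit or range.

## Working session

There is one attempt and no reset: what is moved stays moved. The work goes in short steps, Python scripts to look and compute and a tool call to move; the robot and the scene stay as the last step left them, time stands still between calls to the robot, and variables do not carry over. Pictures are saved under pics/ and viewed, at most 10 in all, crops included, and the job is handed in when it is done.

Besides the shell and the picture viewer there is one more tool, called after "Emit:" as a command line: name --pt "numbers of a row" for each row, then --argument value for the rest. jog_arm: Moves the arm, as the interface text tells. Its arguments: {"type":"object","properties":{"plan":{"type":"array","items":{"type":"array","items":{"type":"number"}}},"grip":{"type":"number"}},"required":["plan"]}

```bash
ls; mkdir -p pics
python3 - <<'E'
from cell import sensors, eyes
import cv2,numpy as np
o=sensors.get_obs();print(o)
for n in ("scene","side"):
    c=eyes.camera(n);print(n,c["intrinsics"],c["eye"],c["rotation"],[k for k in c])
    cv2.imwrite(f"pics/{n}0.png",c["img"][:,:,::-1])
E
```

```text
pics
{'t': 0.0, 'q': array([ 7.11025388e+01,  1.80046647e+01, -2.75626790e+00,  6.93392664e+01,
       -2.04065338e-03,  9.00002619e+01]), 'dq': array([-0.02042722, -0.05209094,  0.0311805 , -0.05218164, -0.08962349,
        0.01477507]), 'joint_efforts': array([ 9.91437810e-04, -5.39589500e+01,  3.39750695e+01,  1.91680208e-02,
       -4.75734123e-05,  4.87008919e-06]), 'tool_pos': array([0.19414394, 0.56709366, 0.230414  ]), 'orientation': array([[-9.46098250e-01,  3.23879324e-01, -5.32697785e-04],
       [ 3.23879761e-01,  9.46096784e-01, -1.66607646e-03],
       [-3.56240584e-05, -1.74880206e-03, -9.99998470e-01]]), 'wrist_force': array([-0.2312959 ,  0.52512887,  0.37664383]), 'torque': array([-0.04383967,  0.00650055,  0.0077133 ]), 'grip_force': 0.0, 'opening': 0.08542480398070929}
scene [[488.23225838   0.         308.87340386]
 [  0.         488.23225838 239.83272617]
 [  0.           0.           1.        ]] [ 1.28845501 -0.41413041  0.92370884] [[ 0.41875283 -0.67280063  0.60990604]
 [ 0.90789097  0.29575921 -0.29708664]
 [ 0.01949475  0.67813407  0.73467962]] ['img', 'intrinsics', 'eye', 'rotation']
side [[452.08154217   0.         320.96625535]
 [  0.         452.08154217 238.65127586]
 [  0.           0.           1.        ]] [-0.06104188 -0.77099733  0.59524502] [[ 0.72664215  0.33769018 -0.59829468]
 [-0.68660876  0.32696973 -0.64935291]
 [-0.02365585  0.88264157  0.46945103]] ['img', 'intrinsics', 'eye', 'rotation']
```

View pics/scene0.png

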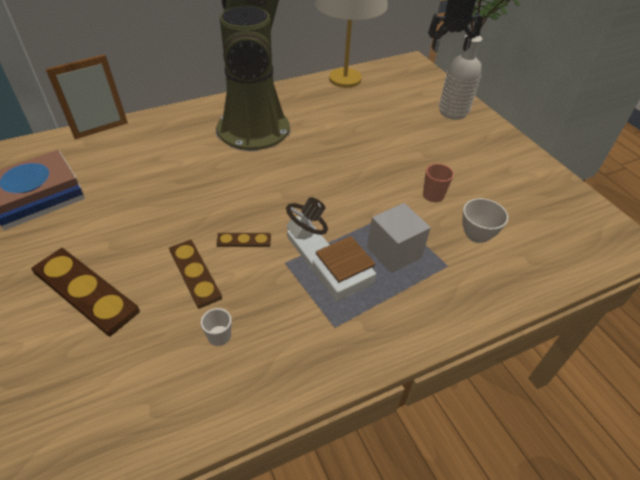

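View pics/side0.png

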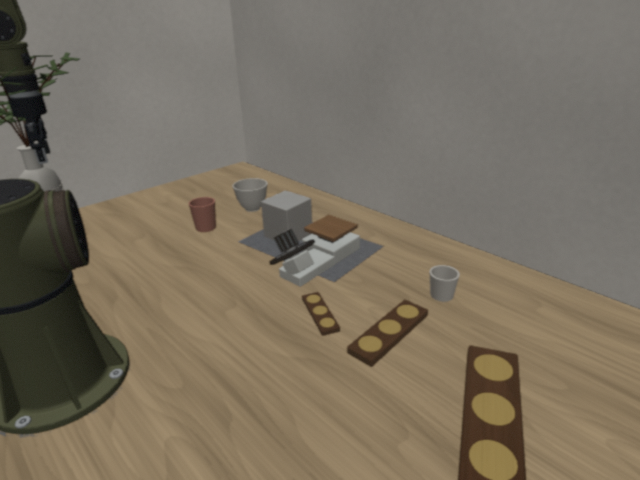

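The scene view shows the middle board at (195,272), small one (244,240), large (85,290), platform (345,258), plinth top (398,225) and wheel (307,215). In the side view, the board is at (390,331), platform (331,228), plinth (287,203) and wheel (293,248).

```bash
cat > h.py <<'E'
from cell import sensors, eyes
import cv2,numpy as np
def proj(c,P):
    p=(np.atleast_2d(P)-c["eye"])@np.array(c["rotation"]); K=c["intrinsics"]
    return np.c_[K[0,2]-K[0,0]*p[:,0]/p[:,2], K[1,2]+K[1,1]*p[:,1]/p[:,2]]
def ray(c,uv):
    K=c["intrinsics"];d=np.array([(uv[0]-K[0,2])/K[0,0],-(uv[1]-K[1,2])/K[1,1],-1.])
    d=np.array(c["rotation"])@d; return np.array(c["eye"]),d/np.linalg.norm(d)
def onz(c,uv,z):
    o,d=ray(c,uv);return o+d*(z-o[2])/d[2]
def tri(c1,u1,c2,u2):
    o1,d1=ray(c1,u1);o2,d2=ray(c2,u2)
    s=np.linalg.lstsq(np.c_[d1,-d2],o2-o1,rcond=None)[0]
    a,b=o1+s[0]*d1,o2+s[1]*d2;return (a+b)/2,np.linalg.norm(a-b)
def blob(m,uv,k=5):
    m=cv2.morphologyEx(m.astype(np.uint8),cv2.MORPH_CLOSE,np.ones((k,k)))
    n,l,s,ce=cv2.connectedComponentsWithStats(m)
    ce=ce.copy();ce[s[:,4]<60]=1e6;ce[0]=1e6
    i=np.argmin(np.linalg.norm(ce-uv,axis=1));return (l==i).astype(np.uint8),s[i],ce[i]
def quad(m):
    ct=max(cv2.findContours(m,cv2.RETR_EXTERNAL,cv2.CHAIN_APPROX_NONE)[0],key=cv2.contourArea)
    h=cv2.convexHull(ct)
    for e in np.arange(1,15,.5):
        a=cv2.approxPolyDP(h,e,True)
        if len(a)<=4:break
    return a[:,0].astype(float)
E
cat > m1.py <<'E'
from h import *
C={n:eyes.camera(n) for n in("scene","side")}
S={"scene":dict(board=(195,272),plat=(345,258),plin=(398,225),hub=(314,208)),"side":dict(board=(390,331),plat=(331,228),plin=(287,200),hub=(287,240))}
for n,c in C.items():
    I=c["img"].astype(int);hsv=cv2.cvtColor(c["img"],cv2.COLOR_RGB2HSV).astype(int)
    for k,(u,v) in S[n].items(): print(n,k,c["img"][v,u],hsv[v,u])
    # table region HSV sample
    print("table",hsv[300,260])
    big=cv2.resize(c["img"][150:320,160:460] if n=="scene" else c["img"][170:380,220:480],None,fx=2.66,fy=2.66,interpolation=cv2.INTER_CUBIC)
    cv2.imwrite(f"pics/{n}crop.png",big[:,:,::-1])
    m=(I[:,:,0]<110)&(hsv[:,:,1]>90)|((hsv[:,:,1]>150)&(hsv[:,:,0]>15)); 
    b,s,ce=blob(m,S[n]["board"]);q=quad(b);print("board",s,ce,q.tolist())
    W=np.array([onz(c,p,.018) for p in q]);print(W.round(3),np.linalg.norm(W-np.roll(W,1,0),axis=1).round(3),W.mean(0))
E
python3 m1.py
```

```text
scene board [164 129  50] [ 21 177 164]
scene plat [118  81  48] [ 14 151 118]
scene plin [149 146 142] [ 17  12 149]
scene hub [63 60 51] [23 49 63]
table [ 17 117 152]
board [ 169  240   53   69 1749] [195.1572327  274.00971984] [[188.0, 240.0], [221.0, 299.0], [199.0, 308.0], [169.0, 248.0]]
[[ 0.415 -0.326  0.018]
 [ 0.622 -0.306  0.018]
 [ 0.626 -0.358  0.018]
 [ 0.422 -0.376  0.018]] [0.05  0.208 0.052 0.204] [ 0.52126225 -0.34138964  0.018     ]
side board [145 124  75] [ 21 123 145]
side plat [104  78  55] [ 14 120 104]
side plin [139 138 135] [ 23   7 139]
side hub [41 37 35] [10 37 41]
table [ 18  83 138]
board [ 347  299   81   68 1636] [386.54828851 334.14242054] [[427.0, 309.0], [372.0, 366.0], [347.0, 352.0], [404.0, 299.0]]
[[ 0.614 -0.359  0.018]
 [ 0.408 -0.387  0.018]
 [ 0.402 -0.331  0.018]
 [ 0.609 -0.303  0.018]] [0.056 0.208 0.056 0.209] [ 0.50822645 -0.34481099  0.018     ]
```

View pics/scenecrop.png

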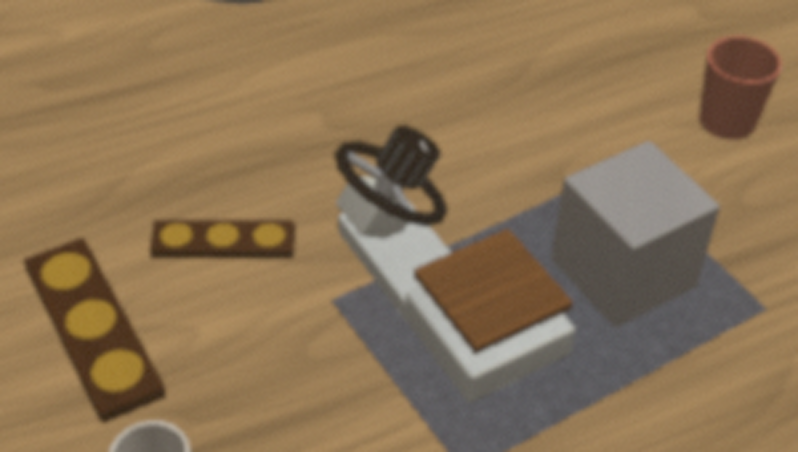

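View pics/sidecrop.png

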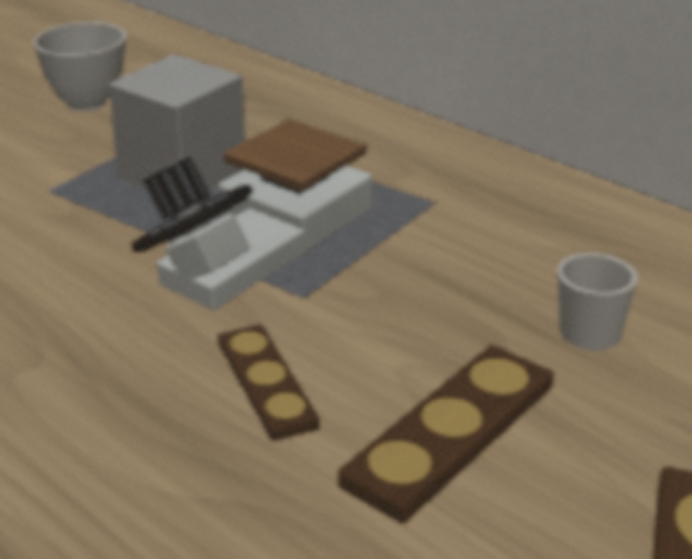

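The crops show the platform, plinth and disc outlines clearly, so I'll triangulate those points.

```bash
cat > m2.py <<'E'
from h import *
C={n:eyes.camera(n) for n in("scene","side")}
f=lambda p,n:(np.array(p)+.5)/2.66-.5+np.array([160,150] if n=="scene" else [220,170])
D=dict(plat=([(508,230),(573,302),(476,350),(415,272)],[(226,154),(292,120),(366,150),(299,188)]),
 plin=([(650,143),(717,208),(637,249),(565,180)],[(111,88),(178,57),(243,77),(180,106)]),
 disc=([(66,271),(91,318),(117,371)],[(401,462),(452,416),(500,376)]),
 rim=([(391,181)],[(193,219)]))
for k,(a,b) in D.items():
    R=[tri(C["scene"],f(p,"scene"),C["side"],f(q,"side")) for p,q in zip(a,b)]
    P=np.array([r[0] for r in R]);print(k,P.round(4).tolist(),[round(r[1],4) for r in R],P.mean(0).round(4))
    e=P-np.roll(P,1,0);print(np.linalg.norm(e,axis=1).round(3),np.degrees(np.arctan2(e[:,1],e[:,0])).round(1))
E
python3 m2.py
```

```text
plat [[0.6144, 0.0242, 0.0754], [0.7125, 0.034, 0.0761], [0.7207, -0.0621, 0.0711], [0.6211, -0.0706, 0.0701]] [np.float64(0.0022), np.float64(0.004), np.float64(0.0016), np.float64(0.0002)] [ 0.6672 -0.0186  0.0732]
[0.095 0.099 0.097 0.1  ] [  94.1    5.7  -85.1 -175.1]
plin [[0.5948, 0.1801, 0.1053], [0.6917, 0.188, 0.1083], [0.7044, 0.0976, 0.1074], [0.6079, 0.0824, 0.1099]] [np.float64(0.0045), np.float64(0.0029), np.float64(0.0033), np.float64(0.0013)] [0.6497 0.137  0.1077]
[0.099 0.097 0.091 0.098] [  97.7    4.6  -82.  -171. ]
disc [[0.4503, -0.3447, 0.0183], [0.5145, -0.339, 0.0193], [0.5798, -0.3343, 0.0184]] [np.float64(0.002), np.float64(0.0016), np.float64(0.0008)] [ 0.5149 -0.3393  0.0187]
[0.13  0.065 0.065] [-175.4    5.1    4.1]
rim [[0.5133, -0.0452, 0.0723]] [np.float64(0.0033)] [ 0.5133 -0.0452  0.0723]
[0.] [0.]
```

Geometry is consistent: the rim matches its expected offset from the platform, and the plinth–platform distance is 156 mm. I'll pre-spin the wrist in place first to learn the J6 sense.

Emit:
jog_arm --pt "0 0 -1 0 0 -7" --pt "0 0 -1 0 0 -7" --pt "0 0 -1 0 0 -7" --pt "0 0 -1 0 0 -7" --pt "0 0 -1 0 0 -7" --pt "0 0 -1 0 0 -7" --pt "0 0 -1 0 0 -7" --pt "0 0 -1 0 0 -7" --grip 0

```text
t: 0.97
tool_pos: [0.1943, 0.5676, 0.3117]
orientation: [[-0.794, -0.608, -0.0], [-0.608, 0.794, -0.0], [0.0, -0.0, -1.0]]
wrist_force: [0.3, -0.0, 1.0]
opening: 0.0852
grip_force: 0.0
```

```bash
cat >> h.py <<'E'
from scipy.spatial.transform import Rotation as R_
def Rax(z,x):
    z=np.array(z,float);z/=np.linalg.norm(z);x=np.array(x,float);x-=z*(x@z);x/=np.linalg.norm(x)
    return np.c_[x,np.cross(z,x),z]
def go(P=None,Rt=None):
    "cm shift in present tool axes, rotvec deg in tool axes"
    o=sensors.get_obs();R=o["orientation"]
    print("t",round(o["t"],2),"pos",o["tool_pos"].round(4),"q",o["q"].round(1),"F",o["wrist_force"].round(1),"open",round(o["opening"],4))
    if P is not None: print("shift now-frame cm",(R.T@(np.array(P)-o["tool_pos"])*100).round(2))
    if Rt is not None:
        print("rotvec",R_.from_matrix(R.T@Rt).as_rotvec(degrees=True).round(1))
        if P is not None: print("shift target-frame cm",(Rt.T@(np.array(P)-o["tool_pos"])*100).round(2))
E
python3 -c "
from h import *
go();print(sensors.get_obs()['orientation'].round(3))"
```

```text
t 0.97 pos [0.1943 0.5676 0.3117] q [71.1 17.   6.4 79.4  0.  33.7] F [ 0.3 -0.   1. ] open 0.0852
[[-0.794 -0.608 -0.   ]
 [-0.608  0.794 -0.   ]
 [ 0.    -0.    -1.   ]]
```

Emit:
jog_arm --pt "0.5 -4.0 0 0 0 0" --pt "0.5 -4.0 0 0 0 0" --pt "0.5 -4.0 0 0 0 0" --pt "0.5 -4.0 0 0 0 0" --pt "0.5 -4.0 0 0 0 0" --pt "0.5 -4.0 0 0 0 0" --pt "0.5 -4.0 0 0 0 0" --pt "0.5 -4.0 0 0 0 0"

```text
t: 1.63
tool_pos: [0.3559, 0.2866, 0.3115]
orientation: [[-0.797, -0.604, 0.001], [-0.604, 0.797, 0.0], [-0.001, -0.0, -1.0]]
wrist_force: [0.6, 0.8, -0.1]
opening: 0.0857
grip_force: 0.0
```

Emit:
jog_arm --pt "0.5 -4.0 0 0 0 0" --pt "0.5 -4.0 0 0 0 0" --pt "0.5 -4.0 0 0 0 0" --pt "0.5 -4.0 0 0 0 0" --pt "0.5 -4.0 0 0 0 0" --pt "0.5 -4.0 0 0 0 0" --pt "0.5 -4.0 0 0 0 0" --pt "0 0 0 0 0 -7"

```text
t: 2.3
tool_pos: [0.4992, 0.0382, 0.311]
orientation: [[-0.722, -0.692, 0.001], [-0.692, 0.722, -0.003], [0.001, -0.003, -1.0]]
wrist_force: [-1.6, 1.0, 0.8]
opening: 0.0855
grip_force: 0.0
```

Emit:
jog_arm --pt "0 0 0 0 0 -7" --pt "0 0 0 0 0 -7" --pt "0 0 0 0 0 -7" --pt "0 0 0 0 0 -7" --pt "0 0 0 0 0 -7" --pt "0 0 0 0 0 -7" --pt "0 0 0 0 0 -7" --pt "0 0 0 0 0 -7"

```text
t: 2.97
tool_pos: [0.4964, 0.0439, 0.3113]
orientation: [[0.181, -0.983, -0.0], [-0.983, -0.181, -0.0], [-0.0, 0.0, -1.0]]
wrist_force: [-0.4, -0.4, -0.2]
opening: 0.0851
grip_force: 0.0
```

Emit:
jog_arm --pt "0 0 0 0 7 0" --pt "0 0 0 0 7 0" --pt "0 0 0 0 7 0" --pt "0 0 0 0 7 0" --pt "0 0 0 0 7 0" --pt "0 0 0 0 0 0"

```text
t: 3.47
tool_pos: [0.4951, 0.0465, 0.3085]
orientation: [[0.151, -0.984, 0.099], [-0.803, -0.181, -0.569], [0.577, 0.006, -0.817]]
wrist_force: [-1.4, 0.3, -1.6]
opening: 0.0854
grip_force: 0.0
```

```bash
cat > w.py <<'E'
from h import *
import sys
c5,s5=np.cos(np.radians(5)),np.sin(np.radians(5))
ax=np.array([-s5*np.sin(.6109),c5*np.sin(.6109),np.cos(.6109)])
rim=np.array([.5135,-.044,.072]); grip=rim+.036*ax
if __name__=="__main__":
    o=sensors.get_obs();Rt=Rax(-ax,o["orientation"][:,0]);print(o["orientation"].round(3))
    go(grip+float(sys.argv[1])*ax,Rt)
    c=eyes.camera("wrist");cv2.imwrite(f"pics/{sys.argv[2]}.png",c["img"][:,:,::-1])
    print(proj(c,[rim,grip,grip+.014*ax]).round(1))
E
python3 w.py 0.1 w1
```

```text
[[ 0.151 -0.984  0.099]
 [-0.803 -0.181 -0.569]
 [ 0.577  0.006 -0.817]]
t 3.47 pos [0.4951 0.0465 0.3085] q [ 26.9  11.8  -9.   80.9 -33.5 -70.1] F [-1.4  0.3 -1.6] open 0.0854
shift now-frame cm [-6.02 -0.98 11.05]
rotvec [-2.8 -0.4  0. ]
shift target-frame cm [-5.94 -1.52 11.03]
[[314.8 253.4]
 [312.8 264.7]
 [311.9 269.7]]
```

View pics/w1.png

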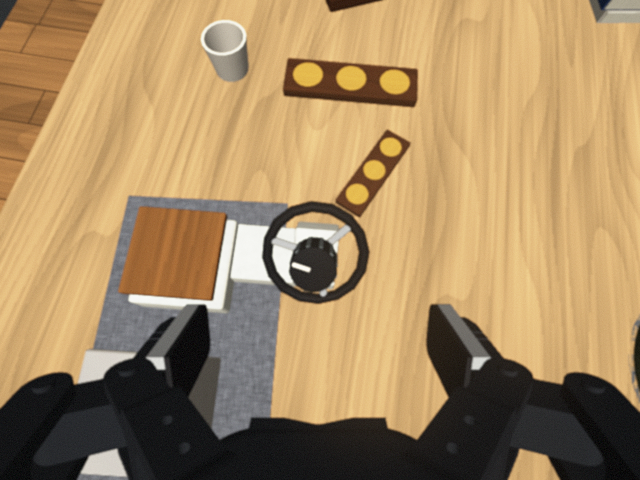

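The wheel rim appears centred at about (316,252) against a predicted (315,253), so the pose is good. Next I move to the hover point.

Emit:
jog_arm --pt "0 0 0 -2.8 -0.4 0" --pt "-1.5 -0.4 2.75 0 0 0" --pt "-1.5 -0.4 2.75 0 0 0" --pt "-1.5 -0.4 2.75 0 0 0" --pt "-1.5 -0.4 2.75 0 0 0" --pt "0 0 0 0 0 0" --pt "0 0 0 0 0 0"

```text
t: 4.1
tool_pos: [0.5086, 0.0311, 0.1862]
orientation: [[0.144, -0.988, 0.049], [-0.811, -0.146, -0.567], [0.567, 0.042, -0.822]]
wrist_force: [0.1, 0.1, 0.7]
opening: 0.0854
grip_force: 0.0
```

```bash
python3 w.py -0.016 w2
python3 - <<'E'
from h import *
from w import *
I=cv2.imread("pics/w2.png");m=(I.max(2)<50)
m[330:]=0
n,l,s,ce=cv2.connectedComponentsWithStats(m.astype(np.uint8));print([(a.tolist(),b.round(1).tolist()) for a,b in zip(s,ce) if a[4]>300])
E
```

```text
[[ 0.144 -0.988  0.049]
 [-0.811 -0.146 -0.567]
 [ 0.567  0.042 -0.822]]
t 4.1 pos [0.5086 0.0311 0.1862] q [ 23.9  18.3 -16.7  67.7 -32.5 -71.5] F [0.1 0.1 0.7] open 0.0854
shift now-frame cm [-0.33  0.13 11.68]
rotvec [0.  0.3 0. ]
shift target-frame cm [-0.4   0.14 11.67]
[[319.3 228.9]
 [319.5 243. ]
 [319.6 249.5]]
[([0, 0, 640, 480, 300963], [319.7, 239.3]), ([245, 153, 145, 146, 2969], [296.8, 231.8]), ([286, 226, 69, 56, 1713], [322.1, 260.2]), ([183, 304, 26, 26, 407], [198.1, 319.4]), ([429, 306, 24, 24, 334], [437.6, 320.5])]
```

View pics/w2.png

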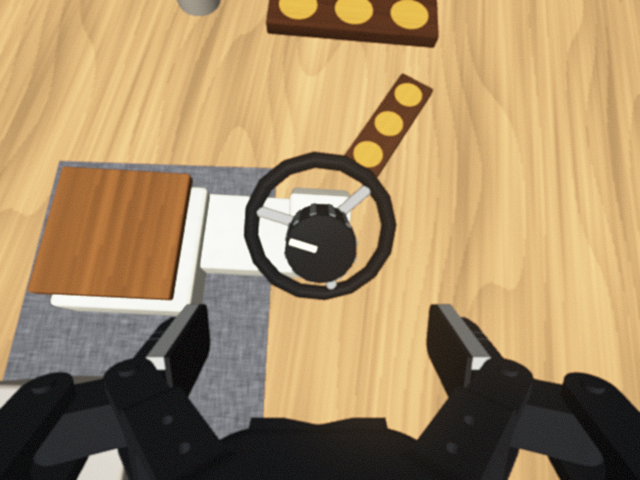

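The rim centre is at (320,226) and the hub face at (321,248), within about 1 mm of prediction. Now descend and grip.

Emit:
jog_arm --pt "-0.3 0.1 2.5 0 0.3 0" --pt "-0.1 0 2.5 0 0 0" --pt "0 0 2.5 0 0 0" --pt "0 0 2.2 0 0 0" --pt "0 0 1.2 0 0 0" --pt "0 0 0.8 0 0 0" --pt "0 0 0 0 0 0" --pt "0 0 0 0 0 0"

```text
t: 4.82
tool_pos: [0.515, -0.0308, 0.0896]
orientation: [[0.142, -0.988, 0.054], [-0.808, -0.147, -0.57], [0.572, 0.038, -0.82]]
wrist_force: [-0.4, 0.5, 0.6]
opening: 0.0855
grip_force: 0.0
```

Emit:
jog_arm --pt "0 0 0 0 0 0" --pt "0 0 0 0 0 0" --pt "0 0 0 0 0 0" --pt "0 0 0 0 0 0" --pt "0 0 0 0 0 0" --pt "0 0 0 0 0 0" --pt "0 0 0 0 0 0" --pt "0 0 0 0 0 0" --grip 255

```text
t: 5.48
tool_pos: [0.5122, -0.0307, 0.0887]
orientation: [[0.147, -0.988, 0.05], [-0.807, -0.149, -0.571], [0.572, 0.043, -0.819]]
wrist_force: [-9.1, 6.4, 10.9]
opening: 0.0465
grip_force: 60.1
```

Gripped (46.5 mm, 60 N). Relieve the small side load, then turn.

Emit:
jog_arm --pt "0 0.2 0 0 0 3" --pt "0 0 0 0 0 7" --pt "0 0 0 0 0 7" --pt "0 0 0 0 0 7" --pt "0 0 0 0 0 0" --pt "0 0 0 0 0 0"

```text
t: 5.98
tool_pos: [0.5129, -0.0307, 0.0888]
orientation: [[-0.268, -0.962, 0.054], [-0.799, 0.191, -0.57], [0.538, -0.196, -0.82]]
wrist_force: [2.3, 4.4, 4.4]
opening: 0.0466
grip_force: 62.5
```

Run:
```python
from h import *
go();o=sensors.get_obs();print(o["torque"].round(2))
for n in("scene","side"): 
    c=eyes.camera(n);cv2.imwrite(f"pics/{n}1.png",c["img"][:,:,::-1])
a=cv2.imread("pics/scene1.png")[180:330,240:470];b=cv2.imread("pics/side1.png")[170:320,220:450]
cv2.imwrite("pics/both1.png",cv2.resize(np.vstack([a,b]),None,fx=2,fy=2,interpolation=cv2.INTER_CUBIC))
```

```text
t 5.98 pos [ 0.5129 -0.0307  0.0888] q [ 17.7  21.2 -27.   50.2 -34.1 -55.1] F [2.3 4.4 4.4] open 0.0466
[ 0.72 -0.16 -0.06]
```

View pics/both1.png

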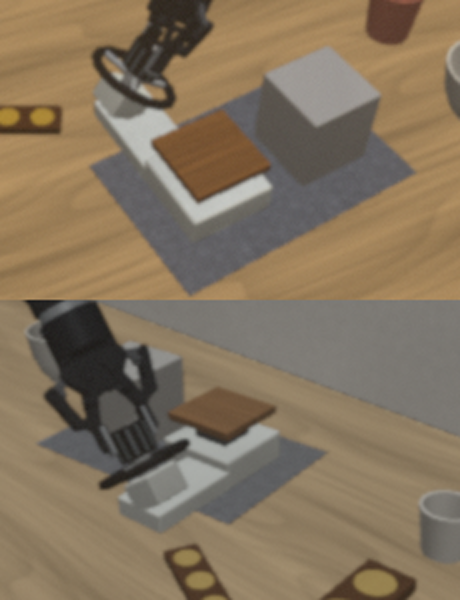

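The platform has visibly risen in both views. Keep turning, then measure again before the last bit.

Emit:
jog_arm --pt "0 0 0 0 0 7" --pt "0 0 0 0 0 7" --pt "0 0 0 0 0 7" --pt "0 0 0 0 0 7" --pt "0 0 0 0 0 7" --pt "0 0 0 0 0 7" --pt "0 0 0 0 0 7" --pt "0 0 0 0 0 7"

```text
t: 6.75
tool_pos: [0.5143, -0.0316, 0.0896]
orientation: [[-0.95, -0.309, 0.056], [-0.284, 0.769, -0.572], [0.133, -0.559, -0.818]]
wrist_force: [6.6, -3.9, 6.0]
opening: 0.0461
grip_force: 62.3
```

Emit:
jog_arm --pt "0 0 0 0 0 7" --pt "0 0 0 0 0 7" --pt "0 0 0 0 0 7" --pt "0 0 0 0 0 7" --pt "0 0 0 0 0 7" --pt "0 0 0 0 0 7" --pt "0 0 0 0 0 7" --pt "0 0 0 0 0 7"

```text
t: 7.42
tool_pos: [0.5141, -0.033, 0.0906]
orientation: [[-0.787, 0.615, 0.057], [0.478, 0.664, -0.575], [-0.391, -0.425, -0.816]]
wrist_force: [2.7, -8.9, 10.3]
opening: 0.0466
grip_force: 62.6
```

Emit:
jog_arm --pt "0 0 0 0 0 7" --pt "0 0 0 0 0 7" --pt "0 0 0 0 0 7" --pt "0 0 0 0 0 7" --pt "0 0 0 0 0 7" --pt "0 0 0 0 0 7" --pt "0 0 0 0 0 0" --pt "0 0 0 0 0 0"

```text
t: 8.08
tool_pos: [0.513, -0.0338, 0.091]
orientation: [[-0.179, 0.982, 0.055], [0.797, 0.178, -0.577], [-0.577, -0.059, -0.815]]
wrist_force: [-3.3, -6.7, 14.7]
opening: 0.0462
grip_force: 63.0
```

Run:
```python
from h import *
go()
for n in("scene","side"): 
    c=eyes.camera(n);cv2.imwrite(f"pics/{n}2.png",c["img"][:,:,::-1])
a=cv2.imread("pics/scene2.png")[180:300,300:440];b=cv2.imread("pics/side2.png")[170:290,240:380]
cv2.imwrite("pics/both2.png",cv2.resize(np.hstack([a,b]),None,fx=2.857,fy=4,interpolation=cv2.INTER_CUBIC))
```

```text
t 8.08 pos [ 0.513  -0.0338  0.091 ] q [ 17.6  21.2 -27.   50.3 -34.5  98.9] F [-3.3 -6.7 14.7] open 0.0462
```

View pics/both2.png

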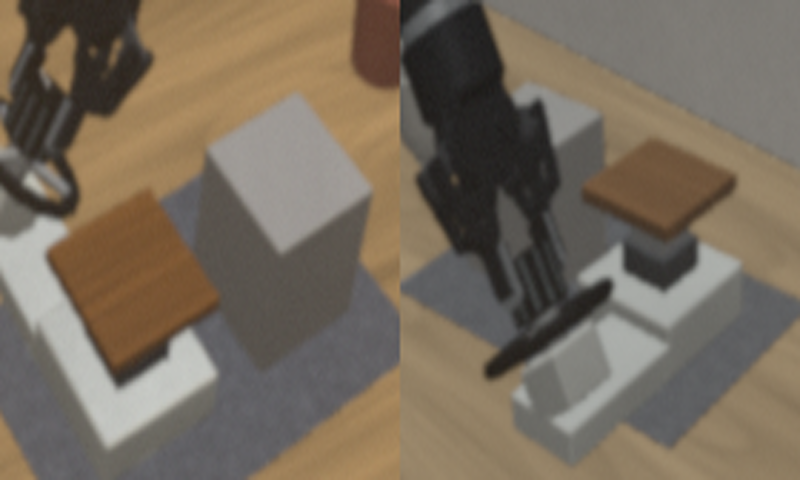

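```bash
cat > m3.py <<'E'
from h import *
C={n:eyes.camera(n) for n in("scene","side")}
f=lambda p,n:(np.array(p)+.5)/[2.857,4]-.5+(np.array([300,180]) if n=="scene" else np.array([100,170]))
D=dict(plat=([(150,190),(218,296),(48,255)],[(585,185),(655,138),(665,222)]),
 plin=([(371,190)],[(526,83)]),plin2=([(282,254)],[(604,117)]))
for k,(a,b) in D.items():
    R=[tri(C["scene"],f(p,"scene"),C["side"],f(q,"side")) for p,q in zip(a,b)]
    P=np.array([r[0] for r in R]);print(k,P.round(4).tolist(),[round(r[1],4) for r in R],P.mean(0).round(4))
E
python3 m3.py
```

```text
plat [[0.616, 0.0245, 0.1079], [0.7107, 0.0331, 0.1082], [0.626, -0.0705, 0.1081]] [np.float64(0.0017), np.float64(0.0032), np.float64(0.0053)] [ 0.6509 -0.0043  0.1081]
plin [[0.6877, 0.193, 0.1083]] [np.float64(0.0023)] [0.6877 0.193  0.1083]
plin2 [[0.7033, 0.0962, 0.1074]] [np.float64(0.0033)] [0.7033 0.0962 0.1074]
```

Platform already reads 108.1 mm against the plinth's ~107.8 mm. I'll release, back off and measure more finely with the wrist camera.

Emit:
jog_arm --pt "0 0 0 0 0 0" --pt "0 0 0 0 0 0" --pt "0 0 0 0 0 0" --pt "0 0 0 0 0 0" --pt "0 0 0 0 0 0" --pt "0 0 0 0 0 0" --pt "0 0 0 0 0 0" --grip 0

```text
t: 8.87
tool_pos: [0.5117, -0.0314, 0.0879]
orientation: [[-0.179, 0.982, 0.052], [0.802, 0.176, -0.571], [-0.57, -0.061, -0.819]]
wrist_force: [0.6, 0.4, -0.4]
opening: 0.0852
grip_force: 0.0
```

Emit:
jog_arm --pt "0 0 -1 0 0 0" --pt "0 0 -2 0 0 0" --pt "0 0 -3 0 0 0" --pt "0 0 -3 0 0 0" --pt "0 0 -4 0 0 0" --pt "0 0 -4 0 0 0" --pt "0 0 0 0 0 0" --pt "0 0 0 0 0 0"

```text
t: 9.53
tool_pos: [0.5043, 0.0675, 0.229]
orientation: [[-0.178, 0.982, 0.056], [0.802, 0.178, -0.569], [-0.569, -0.056, -0.82]]
wrist_force: [0.3, 0.2, -0.7]
opening: 0.0855
grip_force: 0.0
```

Run:
```python
from h import *
o=sensors.get_obs();R=o["orientation"];c=eyes.camera("wrist")
print("cam in tool: pos",(R.T@(np.array(c["eye"])-o["tool_pos"])).round(4),"\n",(R.T@np.array(c["rotation"])).round(3),c["intrinsics"][0])
cv2.imwrite("pics/w3.png",c["img"][:,:,::-1])
print(proj(c,[[.667,-.019,.108],[.65,.137,.108],[.514,-.341,.018]]).round(0))
# desired: tool down, x yaw 5
y=np.radians(5);go([.58,.05,.33],Rax([0,0,-1],[np.cos(y),np.sin(y),0]))
```

```text
cam in tool: pos [ 7.490e-02 -1.000e-04 -1.426e-01] 
 [[ 0.001  0.957  0.289]
 [ 1.    -0.001 -0.   ]
 [-0.     0.289 -0.957]] [371.27904664   0.         317.84163132]
[[495. 255.]
 [628.  80.]
 [286. 309.]]
t 9.58 pos [0.5033 0.0664 0.2276] q [ 27.7  18.1 -11.5  75.2 -32.  110.7] F [-0.  -0.8 -1. ] open 0.0857
shift now-frame cm [-8.53  6.64 -7.05]
rotvec [26.4 29.1 93. ]
shift target-frame cm [  7.49   2.3  -10.24]
```

Emit:
jog_arm --pt "0 0 -1 1.76 1.94 6.2" --pt "0 0 -1 1.76 1.94 6.2" --pt "0 0 0 1.76 1.94 6.2" --pt "0 0 0 1.76 1.94 6.2" --pt "0 0 0 1.76 1.94 6.2" --pt "0 0 0 1.76 1.94 6.2" --pt "0 0 0 1.76 1.94 6.2" --pt "0 0 0 1.76 1.94 6.2"

```text
t: 10.25
tool_pos: [0.5016, 0.0759, 0.2422]
orientation: [[0.648, 0.753, -0.114], [0.704, -0.649, -0.287], [-0.29, 0.105, -0.951]]
wrist_force: [0.3, -0.1, -0.0]
opening: 0.0858
grip_force: 0.0
```

Emit:
jog_arm --pt "0 0 0 1.76 1.94 6.2" --pt "0 0 0 1.76 1.94 6.2" --pt "0 0 0 1.76 1.94 6.2" --pt "0 0 0 1.76 1.94 6.2" --pt "0 0 0 1.76 1.94 6.2" --pt "0 0 0 1.76 1.94 6.2" --pt "0 0 0 1.76 1.94 6.2" --pt "0 0 0 0 0 0"

```text
t: 10.92
tool_pos: [0.5027, 0.0563, 0.2426]
orientation: [[0.995, 0.104, -0.003], [0.104, -0.994, 0.013], [-0.001, -0.014, -1.0]]
wrist_force: [0.6, 0.1, -0.0]
opening: 0.0855
grip_force: 0.0
```

Run:
```python
from h import *
y=np.radians(5);go([.66,.135,.22],Rax([0,0,-1],[np.cos(y),np.sin(y),0]))
```

```text
t 10.92 pos [0.5027 0.0563 0.2426] q [  5.9   7.6 -14.3  68.2   0.8 179.9] F [ 0.6  0.1 -0. ] open 0.0855
shift now-frame cm [16.47 -6.16  2.32]
rotvec [-0.8  0.1  1. ]
shift target-frame cm [16.36 -6.47  2.26]
```

Emit:
jog_arm --pt "0 0 0 0 0 -7" --pt "0 0 0 0 0 -7" --pt "0 0 0 0 0 -7" --pt "3.5 0 0.4 0 0 0" --pt "3.5 0 0.4 0 0 0" --pt "3.5 0 0.4 0 0 0" --pt "3.5 0 0.4 0 0 0" --pt "3.5 0 0.4 0 0 0"

```text
t: 11.58
tool_pos: [0.66, 0.1405, 0.2225]
orientation: [[0.889, 0.459, -0.005], [0.459, -0.889, 0.013], [0.001, -0.014, -1.0]]
wrist_force: [1.1, -0.3, 0.4]
opening: 0.0854
grip_force: 0.0
```

Emit:
jog_arm --pt "0 0 0 0 0 0" --pt "0 0 0 0 0 0" --pt "0 0 0 0 0 0"

```text
t: 11.83
tool_pos: [0.6584, 0.1398, 0.2228]
orientation: [[0.889, 0.459, -0.006], [0.459, -0.888, 0.013], [0.001, -0.014, -1.0]]
wrist_force: [-0.5, 0.3, 0.0]
opening: 0.0855
grip_force: 0.0
```

```bash
cat > snap.py <<'E'
from h import *
import sys,pickle
go();c=eyes.camera("wrist");pickle.dump(c,open(sys.argv[1]+".pkl","wb"));cv2.imwrite(f"pics/{sys.argv[1]}.png",c["img"][:,:,::-1])
E
python3 snap.py va
```

```text
t 11.83 pos [0.6584 0.1398 0.2228] q [ 11.6  26.4   8.4  72.2   0.8 164.3] F [-0.5  0.3  0. ] open 0.0855
```

Emit:
jog_arm --pt "-1.6 3.4 0 0 0 0" --pt "-1.6 3.4 0 0 0 0" --pt "-1.6 3.4 0 0 0 0" --pt "-1.6 3.4 0 0 0 0" --pt "0 0 0 0 0 0" --pt "0 0 0 0 0 0" --pt "0 0 0 0 0 0"

```text
t: 12.47
tool_pos: [0.6643, -0.0102, 0.2234]
orientation: [[0.889, 0.458, -0.002], [0.458, -0.889, 0.014], [0.005, -0.013, -1.0]]
wrist_force: [-0.1, 0.3, 0.0]
opening: 0.0855
grip_force: 0.0
```

```bash
python3 snap.py vb; python3 -c "
import cv2,numpy as np
a=cv2.imread('pics/va.png');b=cv2.imread('pics/vb.png')
cv2.imwrite('pics/vab.png',cv2.resize(np.hstack([a,b]),(800,300),interpolation=cv2.INTER_AREA))"
```

```text
t 12.47 pos [ 0.6643 -0.0102  0.2234] q [ -1.3  25.3   6.9  71.6   0.8 151.5] F [-0.1  0.3  0. ] open 0.0855
```

View pics/vab.png

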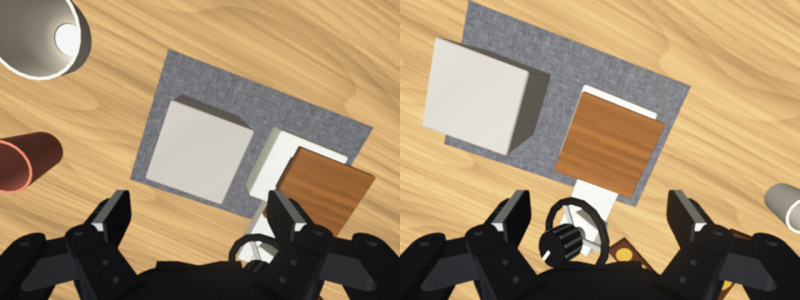

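Both views show the plinth top in full. The platform's two far corners are at about (299,148)/(374,178) in the left half and (587,92)/(665,123) in the right half. I'll refine these corners to sub-pixel accuracy and triangulate.

```bash
cat > m4.py <<'E'
from h import *
import pickle
A,B=[pickle.load(open(n+".pkl","rb")) for n in("va","vb")]
def sub(c,p):
    g=cv2.cvtColor(c["img"],cv2.COLOR_RGB2GRAY)
    p=np.array(p,np.float32)*1.6
    q=cv2.cornerSubPix(g,p.reshape(-1,1,2).copy(),(6,6),(-1,-1),(3,50,.01))[:,0];print((q-p).round(1).tolist());return q
a=sub(A,[(174,99),(253,130),(235,203),(146,175),(299,148),(374,178)])
b=sub(B,[(36,39),(127,74),(113,154),(23,125),(187,92),(265,123)])
for p,q in zip(a,b):
    P,e=tri(A,p,B,q);print(P.round(4),round(e,4))
E
python3 m4.py
python3 - <<'E'
import cv2,numpy as np
a=cv2.imread('pics/va.png')[140:340,220:620];b=cv2.imread('pics/vb.png')[40:340,20:460]
cv2.imwrite('pics/det.png',np.vstack([cv2.resize(a,(640,300)),cv2.resize(b[:205],(640,300))]))
E
```

```text
[[-4.099999904632568, 1.2000000476837158], [0.800000011920929, 1.0], [0.0, 0.0], [-1.2000000476837158, 4.099999904632568], [-0.10000000149011612, -3.9000000953674316], [3.200000047683716, -1.7999999523162842]]
[[0.4000000059604645, -3.0], [1.7000000476837158, -4.099999904632568], [0.0, 0.0], [-1.899999976158142, 0.30000001192092896], [0.0, 0.0], [0.0, 0.0]]
[0.6904 0.1928 0.108 ] 0.0004
[0.7025 0.0962 0.1084] 0.0
[0.6177 0.0742 0.122 ] 0.0036
[0.5938 0.1813 0.1092] 0.0002
[0.7108 0.0322 0.0903] 0.0004
[ 0.7218 -0.0608  0.1083] 0.0006
```

```bash
cat > m5.py <<'E'
from h import *
import pickle
A,B=[pickle.load(open(n+".pkl","rb")) for n in("va","vb")]
def lines(c,kind,pts,segs):
    hsv=cv2.cvtColor(cv2.GaussianBlur(c["img"],(3,3),0),cv2.COLOR_RGB2HSV).astype(int)
    pts=np.array(pts,float)*1.6
    mid=pts.mean(0).astype(int);s=hsv[mid[1],mid[0]]
    m=((hsv[:,:,1]<50)&(hsv[:,:,2]>s[2]-35)) if kind=="plin" else ((hsv[:,:,1]>s[1]-45)&(hsv[:,:,2]>60)&(hsv[:,:,2]<s[2]+45)&(abs(hsv[:,:,0]-s[0])<5))
    b,st,ce=blob(m,mid,3);print(kind,s,st,ce.round(0))
    ct=max(cv2.findContours(b,0,cv2.CHAIN_APPROX_NONE)[0],key=len)[:,0].astype(float)
    L=[]
    for i,j,lo,hi in segs:
        d=pts[j]-pts[i];n=np.linalg.norm(d);d/=n;r=ct-pts[i];t=r@d/n;e=abs(r@[-d[1],d[0]])
        k=(t>lo)&(t<hi)&(e<6);v=cv2.fitLine(ct[k].astype(np.float32),cv2.DIST_HUBER,0,.01,.01).ravel()
        res=(ct[k]-v[2:])@[-v[1],v[0]]
        print("  ",k.sum(),"rms",round(float(res.std()),2),end="");L.append(np.r_[-v[1],v[0],v[1]*v[2]-v[0]*v[3]])
    print();return L
X=lambda l,m:(lambda p:p[:2]/p[2])(np.cross(l,m))
S4=[(0,1,.1,.9),(1,2,.1,.9),(2,3,.1,.9),(3,0,.1,.9)]
la=lines(A,"plin",[(174,99),(253,130),(235,203),(146,175)],S4)
lb=lines(B,"plin",[(36,39),(127,74),(113,154),(23,125)],S4)
for i in range(4):
    P,e=tri(A,X(la[i-1],la[i]),B,X(lb[i-1],lb[i]));print(P.round(4),round(e,4))
la=lines(A,"plat",[(299,148),(374,178),(350,234),(278,205)],[(0,1,.1,.9),(1,2,.1,.7),(3,0,.55,.93)])
lb=lines(B,"plat",[(187,92),(265,123),(235,197),(155,165)],[(0,1,.1,.9),(1,2,.1,.7),(3,0,.4,.93)])
for i,j in((2,0),(0,1)):
    P,e=tri(A,X(la[i],la[j]),B,X(lb[i],lb[j]));print(P.round(4),round(e,4))
E
python3 m5.py
```

```text
plin [ 18  16 211] [  234   161   171   165 17460] [316. 244.]
   102 rms 0.27   26 rms 0.27   58 rms 2.12   98 rms 0.28
plin [ 20  13 228] [   36    60   168   187 20889] [116. 154.]
   117 rms 0.27   56 rms 0.29   115 rms 0.28   110 rms 0.29
[0.6899 0.1929 0.1086] 0.0001
[0.7021 0.0963 0.1093] 0.0001
[0.6064 0.0843 0.1083] 0.0032
[0.5932 0.1808 0.1093] 0.001
plat [ 14 168 165] [  443   236   159   144 12366] [520. 302.]
   97 rms 0.52   31 rms 0.29   20 rms 0.31
plat [ 14 165 184] [  248   148   175   168 17766] [333. 232.]
   101 rms 0.31   69 rms 0.28   63 rms 0.27
[0.7097 0.0358 0.1015] 0.0007
[ 0.7217 -0.0608  0.1087] 0.0021
```

View pics/det.png

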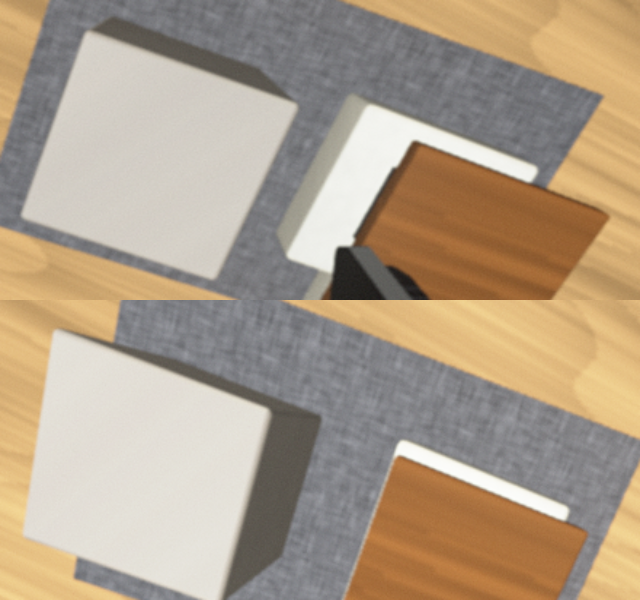

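The detail shows the platform's darker side faces leaking into the mask in the left view, so I'll tighten the brightness bound.

```bash
for k in 20 30 40; do sed "s/(hsv\[:,:,2\]>60)/(hsv[:,:,2]>s[2]-$k)/" m5.py > m6.py; echo $k; python3 m6.py | tail -5; done
python3 - <<'E'
from h import *
import pickle
A=pickle.load(open("va.pkl","rb"));h=cv2.cvtColor(A["img"],cv2.COLOR_RGB2HSV)
# V profiles across left edge and far edge
p0,p1=np.array([299,148])*1.6,np.array([278,205])*1.6
for t in(.2,.35):
    m=p0+(p1-p0)*t;print([h[int(m[1]),int(m[0])+k].tolist() for k in range(-9,10,1)])
E
```

```text
20
   104 rms 1.04   31 rms 0.29   33 rms 0.31
plat [ 14 165 184] [  248   148   175   168 16287] [330. 231.]
   100 rms 0.36   58 rms 0.86   63 rms 0.27
[0.7097 0.0355 0.1074] 0.0004
[ 0.7211 -0.0587  0.111 ] 0.0014
30
   97 rms 0.74   31 rms 0.29   32 rms 0.27
plat [ 14 165 184] [  248   148   175   168 17705] [333. 232.]
   100 rms 0.27   64 rms 0.49   63 rms 0.27
[0.7101 0.0356 0.1063] 0.0006
[ 0.7217 -0.0604  0.1092] 0.0023
40
   97 rms 0.64   31 rms 0.29   33 rms 0.25
plat [ 14 165 184] [  248   148   175   168 17758] [333. 232.]
   100 rms 0.28   69 rms 0.31   63 rms 0.27
[0.71   0.0356 0.1053] 0.0004
[ 0.7216 -0.0608  0.1087] 0.0021
[[35, 13, 220], [20, 10, 152], [30, 21, 87], [11, 70, 76], [12, 126, 85], [14, 143, 96], [13, 144, 99], [13, 136, 103], [13, 138, 107], [13, 144, 113], [14, 153, 130], [13, 151, 144], [13, 149, 154], [13, 155, 151], [14, 154, 154], [14, 157, 153], [14, 153, 155], [14, 156, 155], [14, 152, 153]]
[[23, 27, 86], [14, 83, 71], [13, 111, 87], [12, 138, 96], [12, 140, 102], [13, 144, 103], [13, 139, 110], [13, 153, 112], [13, 155, 127], [13, 152, 146], [14, 152, 156], [14, 155, 156], [13, 153, 158], [14, 153, 155], [13, 155, 160], [13, 152, 159], [13, 156, 159], [14, 161, 157], [14, 154, 157]]
```

Emit:
jog_arm --pt "-2.3 2.2 0 0 0 0" --pt "-2.3 2.2 0 0 0 0" --pt "-2.3 2.2 0 0 0 0" --pt "-2.3 2.2 0 0 0 0" --pt "0 0 0 0 0 0" --pt "0 0 0 0 0 0" --pt "0 0 0 0 0 0"

```text
t: 13.1
tool_pos: [0.6238, -0.1289, 0.2213]
orientation: [[0.888, 0.46, -0.002], [0.46, -0.888, 0.014], [0.005, -0.014, -1.0]]
wrist_force: [1.1, 0.2, -0.2]
opening: 0.0857
grip_force: 0.0
```

```bash
python3 snap.py vc
cat > m7.py <<'E'
from h import *
import pickle
exec(open("m5.py").read().split("S4=")[0].split("def lines")[0])
src=open("m5.py").read();exec("def lines"+src.split("def lines")[1].split("S4=")[0].replace("(hsv[:,:,2]>60)","(hsv[:,:,2]>s[2]*.8)"))
c=pickle.load(open("vc.pkl","rb"))
W=np.array([[.7105,.0345,.109],[.7217,-.061,.109],[.6225,-.071,.109],[.613,.026,.109],[.7021,.0963,.109],[.6064,.0853,.109],[.5932,.1808,.109],[.6899,.1929,.109]])
pc=proj(c,W);pb=proj(B,W);print(pc.round(0).tolist())
sg=[(0,1,.1,.9),(1,2,.1,.8),(2,3,.15,.85),(3,0,.1,.9)]
lc=lines(c,"plat",pc[:4]/1.6,sg);lb=lines(B,"plat",pb[:4]/1.6,sg)
for i in range(4):
    P,e=tri(c,X(lc[i-1],lc[i]),B,X(lb[i-1],lb[i]));print(i,P.round(4),round(e,4),X(lc[i-1],lc[i]).round(1))
np.save("lc.npy",lc)
E
python3 m7.py
```

```text
t 13.1 pos [ 0.6238 -0.1289  0.2213] q [-12.1  22.5   2.3  70.2   0.8 140.6] F [ 1.1  0.2 -0.2] open 0.0857
[[147.0, -8.0], [298.0, 54.0], [247.0, 201.0], [109.0, 147.0], [43.0, -48.0], [20.0, 114.0], [-133.0, 60.0], [-130.0, -118.0]]
plat [ 14 167 168] [  112     0   186   200 24096] [201.  98.]
   121 rms 0.32   103 rms 0.42   96 rms 0.33   125 rms 0.29
plat [ 14 167 168] [  248   148   175   168 17738] [333. 232.]
   104 rms 0.3   84 rms 0.28   85 rms 0.34   101 rms 0.31
0 [0.7104 0.0354 0.1077] 0.0 [146.5  -7.7]
1 [ 0.7205 -0.0614  0.1071] 0.0001 [297.3  57. ]
2 [ 0.6237 -0.0713  0.1069] 0.0006 [248.2 199.4]
3 [0.6126 0.0259 0.1063] 0.0006 [111.3 148.1]
```

Platform reads about 107.0 mm and plinth 108.9 mm, but from different view pairs. I'll take one clean pair that shows both plates fully.

Emit:
jog_arm --pt "0 0 0 0 0 6" --pt "0 0 0 0 0 6" --pt "0.95 -4.0 -1.3 0 0 0" --pt "0.95 -4.0 -1.3 0 0 0" --pt "0.95 -4.0 -1.3 0 0 0" --pt "0 0 0 0 0 0" --pt "0 0 0 0 0 0" --pt "0 0 0 0 0 0"

```text
t: 13.82
tool_pos: [0.6198, -0.0102, 0.2602]
orientation: [[0.964, 0.267, -0.002], [0.267, -0.964, 0.014], [0.001, -0.014, -1.0]]
wrist_force: [0.4, -0.5, -1.0]
opening: 0.0857
grip_force: 0.0
```

```bash
python3 snap.py ve
```

```text
t 13.82 pos [ 0.6198 -0.0102  0.2602] q [ -1.3  19.8   3.6  73.9   0.8 163.2] F [ 0.4 -0.5 -1. ] open 0.0857
```

Emit:
jog_arm --pt "0.85 -3.1 0 0 0 0" --pt "0.85 -3.1 0 0 0 0" --pt "0.85 -3.1 0 0 0 0" --pt "0.85 -3.1 0 0 0 0" --pt "0 0 0 0 0 0" --pt "0 0 0 0 0 0" --pt "0 0 0 0 0 0"

```text
t: 14.45
tool_pos: [0.6197, 0.116, 0.2614]
orientation: [[0.965, 0.263, -0.003], [0.263, -0.965, 0.013], [0.0, -0.014, -1.0]]
wrist_force: [-0.5, 0.1, -0.3]
opening: 0.0849
grip_force: 0.0
```

```bash
python3 snap.py vd
cat > m8.py <<'E'
from h import *
import pickle
src=open("m5.py").read();exec("def lines"+src.split("def lines")[1].split("S4=")[0].replace("(hsv[:,:,2]>60)","(hsv[:,:,2]>s[2]*.8)"))
def run(n1,n2):
    D,E=[pickle.load(open(n+".pkl","rb")) for n in(n1,n2)]
    W=np.array([[.7105,.0345,.108],[.7217,-.061,.108],[.6235,-.071,.108],[.613,.026,.108],[.6899,.1929,.109],[.7021,.0963,.109],[.6064,.0853,.109],[.5932,.1808,.109]])
    sg=[(0,1,.1,.9),(1,2,.1,.9),(2,3,.1,.9),(3,0,.1,.9)]
    for k,w in(("plat",W[:4]),("plin",W[4:])):
        pd,pe=proj(D,w),proj(E,w)
        ld=lines(D,k,pd/1.6,sg);le=lines(E,k,pe/1.6,sg)
        P=np.array([np.r_[tri(D,X(ld[i-1],ld[i]),E,X(le[i-1],le[i]))] for i in range(4)] if 0 else [np.r_[(lambda r:np.r_[r[0],r[1]])(tri(D,X(ld[i-1],ld[i]),E,X(le[i-1],le[i])))] for i in range(4)])
        print(k,P.round(4).tolist(),"\n MEAN",P.mean(0).round(4),"sides",np.linalg.norm((P-np.roll(P,1,0))[:,:3],axis=1).round(4))
import sys
run(*sys.argv[1:])
E
python3 m8.py vd ve
```

```text
t 14.45 pos [0.6197 0.116  0.2614] q [ 10.2  20.9   5.3  74.5   0.8 174.9] F [-0.5  0.1 -0.3] open 0.0849
plat [ 14 168 156] [  422   138   156   139 14954] [498. 206.]
   97 rms 0.46   94 rms 0.34   89 rms 0.47   96 rms 0.39
plat [ 14 168 167] [  277    92   147   146 16011] [347. 164.]
   101 rms 0.28   100 rms 0.3   94 rms 0.36   102 rms 0.3
plat [[0.71, 0.0359, 0.1052, 0.0011], [0.7205, -0.061, 0.1088, 0.0006], [0.6241, -0.0705, 0.11, 0.0011], [0.6131, 0.0259, 0.1045, 0.0013]] 
 MEAN [ 0.6669 -0.0174  0.1071  0.001 ] sides [0.0974 0.0975 0.0969 0.0972]
plin [ 18  15 216] [  237   108   139   141 15468] [304. 177.]
   102 rms 0.29   96 rms 0.28   93 rms 0.29   99 rms 0.3
plin [ 16  15 225] [   79    59   134   150 16868] [144. 133.]
   107 rms 0.33   103 rms 0.29   95 rms 0.29   106 rms 0.3
plin [[0.69, 0.1929, 0.1086, 0.0001], [0.7019, 0.0963, 0.1091, 0.0002], [0.6051, 0.0845, 0.1092, 0.0001], [0.5932, 0.1812, 0.108, 0.0001]] 
 MEAN [6.475e-01 1.387e-01 1.087e-01 1.000e-04] sides [0.0975 0.0973 0.0975 0.0974]
```

```bash
for p in "vb vd" "vc vd" "va ve"; do echo $p; python3 m8.py $p 2>&1 | grep -A1 "\[\[" ; done
python3 - <<'E'
from h import *
from w import *
# yaw for regrip: tool x heading ~ -? start at low spin; current heading 15deg
for x in ([1,0,0],[.966,.259,0]):
    go(grip+.1*ax,Rax(-ax,x))
E
```

```text
vb vd
plat [[0.7098, 0.0355, 0.1036, 0.0006], [0.7207, -0.0606, 0.1094, 0.0001], [0.6238, -0.0713, 0.1083, 0.0014], [0.6135, 0.0261, 0.1059, 0.0014]] 
 MEAN [ 0.6669 -0.0176  0.1068  0.0009] sides [0.0969 0.0969 0.0975 0.0979]
--
plin [[0.6899, 0.1929, 0.1086, 0.0001], [0.702, 0.0963, 0.109, 0.0], [0.605, 0.0844, 0.109, 0.0002], [0.5934, 0.1811, 0.1086, 0.0001]] 
 MEAN [6.476e-01 1.387e-01 1.088e-01 1.000e-04] sides [0.0973 0.0974 0.0977 0.0974]
vc vd
plat [[0.71, 0.0362, 0.1061, 0.0011], [0.7206, -0.0614, 0.1081, 0.0005], [0.6236, -0.0714, 0.1088, 0.0007], [0.6131, 0.0262, 0.1056, 0.0019]] 
 MEAN [ 0.6668 -0.0176  0.1071  0.0011] sides [0.0974 0.0983 0.0975 0.0983]
va ve
t 14.5 pos [0.6198 0.1156 0.2616] q [ 10.2  20.9   5.3  74.5   0.8 174.9] F [ 0.7 -0.6  0.2] open 0.0852
shift now-frame cm [-13.06   5.04   7.74]
rotvec [-35.8  -1.8  13.9]
shift target-frame cm [-11.85   2.24  10.51]
t 14.5 pos [0.6198 0.1156 0.2616] q [ 10.2  20.9   5.3  74.5   0.8 174.9] F [ 0.7 -0.6  0.2] open 0.0852
shift now-frame cm [-13.06   5.04   7.74]
rotvec [-35.3  -5.6   2. ]
shift target-frame cm [-12.05  -0.34  10.51]
```

All pairs agree: platform 107.0 mm, plinth 108.8 mm. It needs about +1.7 mm (10°), so I'll regrip the wheel.

Emit:
jog_arm --pt "0 0 0 0 0 -7" --pt "0 0 0 0 0 -7" --pt "0 0 0 0 0 -7" --pt "0 0 0 0 0 -7" --pt "-3.5 -1 0 0 0 0" --pt "-3.5 -1 0 0 0 0"

```text
t: 15.0
tool_pos: [0.5552, 0.082, 0.2602]
orientation: [[0.728, 0.685, -0.004], [0.685, -0.728, 0.013], [0.006, -0.012, -1.0]]
wrist_force: [0.5, -0.5, 0.6]
opening: 0.0857
grip_force: 0.0
```

Emit:
jog_arm --pt "0 0 0 -5.5 -4.3 0" --pt "0 0 0 -5.5 -4.3 0" --pt "0 0 0 -5.5 -4.3 0" --pt "0 0 0 -5.5 -4.3 0" --pt "0 0 0 -5.5 -4.3 0" --pt "0 0 0 0 0 0"

```text
t: 15.5
tool_pos: [0.5538, 0.0847, 0.2584]
orientation: [[0.733, 0.678, 0.047], [0.58, -0.588, -0.563], [-0.354, 0.44, -0.825]]
wrist_force: [-0.7, 1.1, -2.4]
opening: 0.0855
grip_force: 0.0
```

```bash
python3 w.py 0.06 w4
```

```text
[[ 0.733  0.678  0.047]
 [ 0.58  -0.588 -0.563]
 [-0.354  0.44  -0.825]]
t 15.5 pos [0.5538 0.0847 0.2584] q [ 26.7  22.6  -0.7  81.1 -31.6 167.2] F [-0.7  1.1 -2.4] open 0.0855
shift now-frame cm [-3.78 -3.46 12.84]
rotvec [-0.5 -0.3  0. ]
shift target-frame cm [-3.72 -3.58 12.82]
[[286.3 241.2]
 [282.8 252.3]
 [281.3 257.2]]
```

Emit:
jog_arm --pt "-0.97 -0.92 3.2 -0.5 -0.3 0" --pt "-0.97 -0.92 3.2 0 0 0" --pt "-0.97 -0.92 3.2 0 0 0" --pt "-0.97 -0.92 3.2 0 0 0" --pt "0 0 0 0 0 -7" --pt "0 0 0 0 0 -7" --pt "0 0 0 0 0 0" --pt "0 0 0 0 0 0"

```text
t: 16.22
tool_pos: [0.509, 0.0093, 0.1543]
orientation: [[0.558, 0.828, 0.053], [0.7, -0.436, -0.565], [-0.445, 0.352, -0.823]]
wrist_force: [0.6, 0.1, 1.2]
opening: 0.0854
grip_force: 0.0
```

```bash
python3 w.py -0.016 w5
```

```text
[[ 0.558  0.828  0.053]
 [ 0.7   -0.436 -0.565]
 [-0.445  0.352 -0.823]]
t 16.22 pos [0.509  0.0093 0.1543] q [ 21.8  18.5 -20.8  61.7 -33.  148.1] F [0.6 0.1 1.2] open 0.0854
shift now-frame cm [ 0.2  -0.21  7.81]
rotvec [-0.1 -0.4  0. ]
shift target-frame cm [ 0.26 -0.23  7.81]
[[316.1 239.6]
 [315.7 257. ]
 [315.5 265.3]]
```

Emit:
jog_arm --pt "0.2 -0.2 2.5 0 -0.4 0" --pt "0 0 2.2 0 0 0" --pt "0 0 1.5 0 0 0" --pt "0 0 1.0 0 0 0" --pt "0 0 0.6 0 0 0" --pt "0 0 0 0 0 0" --pt "0 0 0 0 0 0"

```text
t: 16.85
tool_pos: [0.5122, -0.0317, 0.0884]
orientation: [[0.554, 0.831, 0.049], [0.698, -0.432, -0.571], [-0.453, 0.351, -0.819]]
wrist_force: [-0.2, -0.0, -0.3]
opening: 0.0853
grip_force: 0.0
```

Emit:
jog_arm --pt "0 0 0 0 0 0" --pt "0 0 0 0 0 0" --pt "0 0 0 0 0 0" --pt "0 0 0 0 0 0" --pt "0 0 0 0 0 0" --pt "0 0 0 0 0 0" --pt "0 0 0 0 0 0" --pt "0 0 0 0 0 0" --grip 255

```text
t: 17.52
tool_pos: [0.5132, -0.0313, 0.0893]
orientation: [[0.554, 0.831, 0.052], [0.699, -0.43, -0.572], [-0.453, 0.353, -0.819]]
wrist_force: [-0.0, 1.6, 5.2]
opening: 0.0465
grip_force: 60.9
```

Emit:
jog_arm --pt "0 0 0 0 0 5" --pt "0 0 0 0 0 5" --pt "0 0 0 0 0 0" --pt "0 0 0 0 0 0" --pt "0 0 0 0 0 0"

```text
t: 17.93
tool_pos: [0.5134, -0.0314, 0.0894]
orientation: [[0.69, 0.722, 0.052], [0.613, -0.545, -0.572], [-0.385, 0.427, -0.818]]
wrist_force: [1.0, 0.9, 5.7]
opening: 0.0464
grip_force: 60.8
```

```bash
python3 -c "
from h import *
go();print(sensors.get_obs()['orientation'].round(3))"
```

```text
t 17.93 pos [ 0.5134 -0.0314  0.0894] q [ 17.7  21.3 -26.8  50.5 -34.1 153.1] F [1.  0.9 5.7] open 0.0464
[[ 0.69   0.722  0.052]
 [ 0.613 -0.545 -0.572]
 [-0.385  0.427 -0.818]]
```

Emit:
jog_arm --pt "0 0 0 0 0 0" --pt "0 0 0 0 0 0" --pt "0 0 0 0 0 0" --pt "0 0 0 0 0 0" --pt "0 0 0 0 0 0" --pt "0 0 0 0 0 0" --pt "0 0 0 0 0 0" --grip 0

```text
t: 18.52
tool_pos: [0.5117, -0.0316, 0.0878]
orientation: [[0.689, 0.723, 0.049], [0.613, -0.545, -0.571], [-0.387, 0.424, -0.819]]
wrist_force: [0.6, 0.2, -0.7]
opening: 0.0854
grip_force: 0.0
```

Emit:
jog_arm --pt "0 0 -1 0 0 0" --pt "0 0 -2 0 0 0" --pt "0 0 -3 0 0 0" --pt "0 0 -3 0 0 0" --pt "0 0 -4 0 0 0" --pt "0 0 -4 0 0 0" --pt "0 0 -3 0 0 0" --pt "0 0 0 0 0 0"

```text
t: 19.18
tool_pos: [0.5042, 0.0862, 0.2565]
orientation: [[0.69, 0.722, 0.056], [0.617, -0.545, -0.568], [-0.38, 0.427, -0.821]]
wrist_force: [0.0, 0.7, 0.0]
opening: 0.0855
grip_force: 0.0
```

Run:
```python
from h import *
y=np.radians(22);go([.62,.115,.26],Rax([0,0,-1],[np.cos(y),np.sin(y),0]))
```

```text
t 19.18 pos [0.5042 0.0862 0.2565] q [ 29.5  18.3  -7.4  80.  -31.5 166.6] F [0.  0.7 0. ] open 0.0855
shift now-frame cm [ 9.62  6.94 -1.28]
rotvec [30.7 17.  24.5]
shift target-frame cm [11.81  1.67 -0.35]
```

Emit:
jog_arm --pt "0 0 0 5.1 2.8 4.1" --pt "0 0 0 5.1 2.8 4.1" --pt "0 0 0 5.1 2.8 4.1" --pt "0 0 0 5.1 2.8 4.1" --pt "0 0 0 5.1 2.8 4.1" --pt "0 0 0 5.1 2.8 4.1"

```text
t: 19.68
tool_pos: [0.5026, 0.0826, 0.2522]
orientation: [[0.93, 0.367, -0.006], [0.367, -0.93, -0.003], [-0.007, -0.0, -1.0]]
wrist_force: [0.6, -0.2, -0.3]
opening: 0.0854
grip_force: 0.0
```

Emit:
jog_arm --pt "3.9 0.6 -0.1 0 0 0" --pt "3.9 0.6 -0.1 0 0 0" --pt "3.9 0.5 -0.1 0 0 0" --pt "0 0 0 0 0 0" --pt "0 0 0 0 0 0" --pt "0 0 0 0 0 0"

```text
t: 20.18
tool_pos: [0.6162, 0.1099, 0.2524]
orientation: [[0.929, 0.37, -0.011], [0.37, -0.929, -0.008], [-0.013, 0.003, -1.0]]
wrist_force: [-0.2, 0.5, 0.2]
opening: 0.0853
grip_force: 0.0
```

```bash
python3 snap.py vd2
```

```text
t 20.18 pos [0.6162 0.1099 0.2524] q [ 10.3  21.1   4.4  74.   -0.3 168.6] F [-0.2  0.5  0.2] open 0.0853
```

Emit:
jog_arm --pt "-1.6 3.9 0 0 0 0" --pt "-1.6 3.9 0 0 0 0" --pt "-1.6 3.9 0 0 0 0" --pt "0 0 0 0 0 0" --pt "0 0 0 0 0 0" --pt "0 0 0 0 0 0"

```text
t: 20.73
tool_pos: [0.6149, -0.0148, 0.2553]
orientation: [[0.929, 0.369, -0.008], [0.369, -0.929, -0.007], [-0.01, 0.003, -1.0]]
wrist_force: [0.3, 0.1, 0.4]
opening: 0.0853
grip_force: 0.0
```

```bash
python3 snap.py ve2;  python3 m8.py vd2 ve2 | grep -A1 "\[\["
```

```text
t 20.73 pos [ 0.6149 -0.0148  0.2553] q [ -1.2  19.6   2.7  73.5  -0.4 157.2] F [0.3 0.1 0.4] open 0.0853
plat [[0.7102, 0.036, 0.1073, 0.0009], [0.7206, -0.0611, 0.1104, 0.0007], [0.6242, -0.07, 0.1129, 0.001], [0.6131, 0.0258, 0.1062, 0.0012]] 
 MEAN [ 0.667  -0.0173  0.1092  0.001 ] sides [0.0977 0.0977 0.0968 0.0967]
--
plin [[0.69, 0.1928, 0.1088, 0.0001], [0.7019, 0.0964, 0.1091, 0.0002], [0.605, 0.0845, 0.1091, 0.0002], [0.5934, 0.181, 0.1085, 0.0001]] 
 MEAN [6.476e-01 1.387e-01 1.089e-01 1.000e-04] sides [0.0973 0.0972 0.0976 0.0972]
```

Platform 109.2 mm vs plinth 108.9 mm: level. Now to the board.

Emit:
jog_arm --pt "0 0 0 0 0 5.6" --pt "0 0 0 0 0 5.6" --pt "0 0 0 0 0 5.6"

```text
t: 21.03
tool_pos: [0.6154, -0.013, 0.2547]
orientation: [[0.996, 0.084, -0.008], [0.083, -0.996, -0.007], [-0.009, 0.006, -1.0]]
wrist_force: [-0.3, 0.0, -0.6]
opening: 0.0856
grip_force: 0.0
```

Emit:
jog_arm --pt "-1.6 3.95 0.7 0 0 0" --pt "-1.6 3.95 0.7 0 0 0" --pt "-1.6 3.95 0.7 0 0 0" --pt "-1.6 3.95 0.7 0 0 0" --pt "-1.6 3.95 0.7 0 0 0" --pt "-1.6 3.95 0.7 0 0 0" --pt "-1.6 3.95 0.7 0 0 0" --pt "-1.6 3.95 0.7 0 0 0"

```text
t: 21.7
tool_pos: [0.5183, -0.3296, 0.2036]
orientation: [[0.996, 0.089, -0.008], [0.089, -0.996, -0.007], [-0.009, 0.007, -1.0]]
wrist_force: [0.9, 0.5, 0.0]
opening: 0.0855
grip_force: 0.0
```

Emit:
jog_arm --pt "0 0 0 0 0 0" --pt "0 0 0 0 0 0" --pt "0 0 0 0 0 0"

```text
t: 21.95
tool_pos: [0.5189, -0.3282, 0.2036]
orientation: [[0.996, 0.087, -0.008], [0.087, -0.996, -0.007], [-0.009, 0.006, -1.0]]
wrist_force: [0.9, 0.4, 0.1]
opening: 0.0854
grip_force: 0.0
```

```bash
cat > bd.py <<'E'
from h import *
c=eyes.camera("wrist");cv2.imwrite("pics/b1.png",c["img"][:,:,::-1])
print("pred",proj(c,[[.4503,-.3447,.018],[.5145,-.339,.018],[.5798,-.3343,.018]]).round(0).tolist())
hsv=cv2.cvtColor(c["img"],cv2.COLOR_RGB2HSV)
m=((hsv[:,:,0]>17)&(hsv[:,:,0]<27)&(hsv[:,:,1]>140)&(hsv[:,:,2]>110)).astype(np.uint8)
m=cv2.morphologyEx(m,cv2.MORPH_OPEN,np.ones((3,3)))
n,l,s,ce=cv2.connectedComponentsWithStats(m)
for a,b in zip(s[1:],ce[1:]):
    if a[4]>150:print(a.tolist(),b.round(1),onz(c,b,.018).round(4))
y=np.radians(5);go([.514,-.341,.004],Rax([0,0,-1],[np.cos(y),np.sin(y),0]))
E
python3 bd.py
```

```text
pred [[329.0, 282.0], [329.0, 216.0], [331.0, 142.0]]
[304, 116, 52, 54, 2231] [329.4 142.5] [ 0.5789 -0.3329  0.018 ]
[524, 167, 74, 71, 4065] [560.2 202. ] [ 0.5456 -0.5443  0.018 ]
[304, 193, 49, 48, 1859] [328.3 216.5] [ 0.5143 -0.3382  0.018 ]
[113, 222, 33, 32, 817] [128.8 237.4] [ 0.4789 -0.1575  0.018 ]
[157, 244, 32, 30, 764] [172.7 258.7] [ 0.4613 -0.197   0.018 ]
[547, 261, 69, 61, 3247] [580.9 291. ] [ 0.4617 -0.5889  0.018 ]
[305, 262, 46, 43, 1579] [327.4 282.8] [ 0.4494 -0.3436  0.018 ]
[200, 265, 32, 29, 728] [215.3 279.3] [ 0.4438 -0.2368  0.018 ]
[568, 342, 63, 44, 1899] [602.7 361.8] [ 0.3853 -0.6354  0.018 ]
t 22.0 pos [ 0.5192 -0.3279  0.2038] q [-32.   20.3  -3.1  66.8  -0.6 143. ] F [0.6 0.3 1. ] open 0.0853
shift now-frame cm [-0.46  1.14 19.99]
rotvec [0.3 0.5 0. ]
shift target-frame cm [-0.63  1.26 19.98]
```

Discs give the board centre as (0.514, −0.338), yaw 4.7°. Descending.

Emit:
jog_arm --pt "-0.6 0.95 1.0 0.3 0.5 0.3" --pt "0 0 3.5 0 0 0" --pt "0 0 3.5 0 0 0" --pt "0 0 3.5 0 0 0" --pt "0 0 3.5 0 0 0" --pt "0 0 2.0 0 0 0" --pt "0 0 0 0 0 0" --pt "0 0 0 0 0 0"

```text
t: 22.67
tool_pos: [0.5133, -0.3377, 0.0333]
orientation: [[0.997, 0.083, -0.002], [0.083, -0.997, 0.0], [-0.002, -0.0, -1.0]]
wrist_force: [0.4, -0.9, 0.4]
opening: 0.0854
grip_force: 0.0
```

Run:
```python
from h import *
y=np.radians(4.7);go([.5142,-.3382,.003],Rax([0,0,-1],[np.cos(y),np.sin(y),0]))
```

```text
t 22.67 pos [ 0.5133 -0.3377  0.0333] q [-3.330e+01  2.780e+01 -1.570e+01  4.670e+01 -1.000e-01  1.419e+02] F [ 0.4 -0.9  0.4] open 0.0854
shift now-frame cm [0.09 0.06 3.03]
rotvec [-0.   0.1  0.1]
shift target-frame cm [0.08 0.06 3.03]
```

Emit:
jog_arm --pt "0.1 0 1.3 0 0 0" --pt "0 0 1.0 0 0 0" --pt "0 0 0.5 0 0 0" --pt "0 0 0.2 0 0 0" --pt "0 0 0 0 0 0" --pt "0 0 0 0 0 0"

```text
t: 23.17
tool_pos: [0.5142, -0.3399, 0.0039]
orientation: [[0.997, 0.08, -0.0], [0.08, -0.997, -0.001], [-0.0, 0.001, -1.0]]
wrist_force: [-0.6, 0.4, 0.3]
opening: 0.0852
grip_force: 0.0
```

Emit:
jog_arm --pt "0 0 0 0 0 0" --pt "0 0 0 0 0 0" --pt "0 0 0 0 0 0" --pt "0 0 0 0 0 0" --pt "0 0 0 0 0 0" --pt "0 0 0 0 0 0" --pt "0 0 0 0 0 0" --pt "0 0 0 0 0 0" --grip 255

```text
t: 23.83
tool_pos: [0.5147, -0.3403, 0.0046]
orientation: [[0.997, 0.081, 0.001], [0.081, -0.997, -0.002], [0.001, 0.002, -1.0]]
wrist_force: [-0.7, 0.3, 5.9]
opening: 0.058
grip_force: 64.9
```

Emit:
jog_arm --pt "0 0 -0.3 0 0 0" --pt "0 0 -0.5 0 0 0" --pt "0 0 -1 0 0 0" --pt "0 0 -1 0 0 0" --pt "0 0 0 0 0 0" --pt "0 0 0 0 0 0" --pt "0 0 0 0 0 0"

```text
t: 24.42
tool_pos: [0.5143, -0.3398, 0.0319]
orientation: [[0.997, 0.081, 0.0], [0.081, -0.997, -0.002], [-0.0, 0.002, -1.0]]
wrist_force: [-0.5, 0.3, -1.3]
opening: 0.0582
grip_force: 64.4
```

```bash
cat > disc.py <<'E'
from h import *
# triangulate discs of the held/placed board in scene+side; input approx board centre, yaw, top z
import sys
x,y,yaw,z=map(float,sys.argv[1:]);d=np.array([np.cos(np.radians(yaw)),np.sin(np.radians(yaw)),0])*.065
W=np.array([x,y,z])+np.outer([-1,0,1],d);U={}
C={n:eyes.camera(n) for n in("scene","side")}
for n,c in C.items():
    hsv=cv2.cvtColor(c["img"],cv2.COLOR_RGB2HSV).astype(int)
    m=((hsv[:,:,0]>17)&(hsv[:,:,0]<27)&(hsv[:,:,1]>(150 if n=="scene" else 105))&(hsv[:,:,2]>90)).astype(np.uint8)
    k,l,s,ce=cv2.connectedComponentsWithStats(m);ok=[i for i in range(1,k) if s[i,4]>20]
    p=proj(c,W);U[n]=[]
    for q in p:
        i=min(ok,key=lambda i:np.linalg.norm(ce[i]-q));U[n].append((ce[i],s[i,4],np.linalg.norm(ce[i]-q).round(1)))
    print(n,[(a.round(1).tolist(),int(b),float(e)) for a,b,e in U[n]])
for i in range(3):
    P,e=tri(C["scene"],U["scene"][i][0],C["side"],U["side"][i][0]);print(P.round(4),round(e,4))
go();print(sensors.get_obs()["orientation"].round(3).tolist(),sensors.get_obs()["grip_force"])
E
python3 disc.py .514 -.338 4.7 .046
```

```text
scene [([191.6, 262.1], 251, 20.3), ([191.6, 262.1], 251, 0.7), ([201.8, 281.6], 274, 0.7)]
side [([370.1, 332.3], 325, 1.1), ([389.8, 315.7], 275, 0.9), ([389.8, 315.7], 275, 23.7)]
[ 0.4792 -0.3294  0.0127] 0.0163
[ 0.5134 -0.3396  0.0454] 0.0
[ 0.5471 -0.3236  0.0129] 0.0165
t 24.52 pos [ 0.5138 -0.3395  0.0313] q [-3.34e+01  2.80e+01 -1.57e+01  4.64e+01 -1.00e-01  1.42e+02] F [-0.5  0.1 -0.8] open 0.0579
[[0.997, 0.081, -0.001], [0.081, -0.997, -0.001], [-0.001, 0.001, -1.0]] 64.35558915138245
```

Board is held (58 mm opening, 64 N). Lift, carry and turn.

Emit:
jog_arm --pt "0 0 -2 0 0 0" --pt "0 0 -3.5 0 0 0" --pt "0 0 -3.5 0 0 0" --pt "0 0 -3.5 0 0 0" --pt "0 0 -3.5 0 0 0" --pt "0 0 -3 0 0 0" --pt "0 0 -2 0 0 0" --pt "0.5 -1.2 0 0 0 0"

```text
t: 25.18
tool_pos: [0.5198, -0.3298, 0.2466]
orientation: [[0.997, 0.078, 0.006], [0.079, -0.997, -0.006], [0.005, 0.007, -1.0]]
wrist_force: [0.4, 0.2, -1.0]
opening: 0.0579
grip_force: 64.8
```

Emit:
jog_arm --pt "1.2 -2.5 0 0 0 0" --pt "1.7 -3.8 0 0 0 0" --pt "1.7 -3.8 0 0 0 0" --pt "1.7 -3.8 0 0 0 0" --pt "1.7 -3.8 0 0 0 0" --pt "1.7 -3.8 0 0 0 0" --pt "1.7 -3.8 0 0 0 0" --pt "1.7 -3.8 0 0 0 0"

```text
t: 25.85
tool_pos: [0.6248, -0.0238, 0.2397]
orientation: [[0.997, 0.081, -0.002], [0.081, -0.997, -0.001], [-0.002, 0.001, -1.0]]
wrist_force: [1.2, -1.2, -0.4]
opening: 0.0582
grip_force: 64.8
```

Emit:
jog_arm --pt "1.7 -3.8 0 0 0 0" --pt "1.7 -3.6 0 0 0 0" --pt "0.5 -1.0 0 0 0 -2.4" --pt "0 0 0 0 0 -5" --pt "0 0 0 0 0 -7" --pt "0 0 0 0 0 -7" --pt "0 0 0 0 0 -7" --pt "0 0 0 0 0 -7"

```text
t: 26.52
tool_pos: [0.6565, 0.0611, 0.2392]
orientation: [[0.761, 0.648, -0.003], [0.648, -0.761, -0.001], [-0.003, -0.001, -1.0]]
wrist_force: [0.4, -0.5, -0.8]
opening: 0.0583
grip_force: 64.8
```

Emit:
jog_arm --pt "0 0 0 0 0 -7" --pt "0 0 0 0 0 -7" --pt "0 0 0 0 0 -7" --pt "0 0 0 0 0 -7" --pt "0 0 0 0 0 -7" --pt "0 0 0 0 0 -7" --pt "0 0 0 0 0 -7" --pt "0 0 0 0 0 -5"

```text
t: 27.18
tool_pos: [0.6565, 0.0609, 0.2392]
orientation: [[-0.076, 0.997, -0.003], [0.997, 0.076, -0.001], [-0.001, -0.003, -1.0]]
wrist_force: [1.4, -0.8, -0.6]
opening: 0.058
grip_force: 64.8
```

Emit:
jog_arm --pt "0 0 0 0 0 -3" --pt "0 0 0 0 0 0" --pt "0 0 0 0 0 0" --pt "0 0 0 0 0 0"

```text
t: 27.52
tool_pos: [0.657, 0.0607, 0.2402]
orientation: [[-0.121, 0.993, -0.002], [0.993, 0.121, -0.001], [-0.001, -0.002, -1.0]]
wrist_force: [-0.1, -0.4, -0.8]
opening: 0.0581
grip_force: 64.8
```

```bash
python3 disc.py .657 .061 97.1 .258
python3 - <<'E'
from h import *
y=np.radians(97.1);go([.6573,.0607,.125],Rax([0,0,-1],[np.cos(y),np.sin(y),0]))
E
```

```text
scene [([357.2, 197.1], 281, 1.3), ([380.9, 186.1], 220, 2.3), ([414.2, 178.1], 45, 7.8)]
side [([324.5, 158.2], 98, 1.8), ([306.1, 153.4], 74, 2.4), ([284.1, 149.3], 68, 2.3)]
[ 0.6645 -0.0035  0.2537] 0.0004
[0.6571 0.0558 0.2556] 0.0023
[0.6559 0.1406 0.2486] 0.0009
t 27.62 pos [0.6572 0.0606 0.2407] q [ 5.3 24.5  7.9 73.4 -0.1 88.3] F [ 1.  -0.1 -0.6] open 0.0584
[[-0.122, 0.993, -0.001], [0.993, 0.122, -0.001], [-0.001, -0.001, -1.0]] 64.77012276649475
t 27.62 pos [0.6572 0.0606 0.2407] q [ 5.3 24.5  7.9 73.4 -0.1 88.3] F [ 1.  -0.1 -0.6] open 0.0584
shift now-frame cm [ 0.02  0.02 11.57]
rotvec [-0.1  0.1 -0.1]
shift target-frame cm [1.000e-02 1.000e-02 1.157e+01]
```

Emit:
jog_arm --pt "0 0 1.5 0 0 0" --pt "0 0 2.8 0 0 0" --pt "0 0 2.8 0 0 0" --pt "0 0 2.5 0 0 0" --pt "0 0 1.3 0 0 0" --pt "0 0 0.6 0 0 0" --pt "0 0 0 0 0 0" --pt "0 0 0 0 0 0"

```text
t: 28.28
tool_pos: [0.6578, 0.0603, 0.1267]
orientation: [[-0.122, 0.993, 0.0], [0.993, 0.122, -0.001], [-0.001, 0.0, -1.0]]
wrist_force: [0.4, -0.2, -1.2]
opening: 0.058
grip_force: 64.7
```

Emit:
jog_arm --pt "0 0 0.2 0 0 0" --pt "0 0 0.2 0 0 0" --pt "0 0 0.2 0 0 0" --pt "0 0 0.1 0 0 0" --pt "0 0 0 0 0 0" --pt "0 0 0 0 0 0"

```text
t: 28.78
tool_pos: [0.6574, 0.0602, 0.1192]
orientation: [[-0.122, 0.992, -0.0], [0.992, 0.122, -0.001], [-0.001, -0.0, -1.0]]
wrist_force: [-0.2, -0.4, -1.1]
opening: 0.0585
grip_force: 64.7
```

Bottom is at about 114.6 mm. Lower in 1 mm rows.

Emit:
jog_arm --pt "0 0 0.1 0 0 0" --pt "0 0 0.1 0 0 0" --pt "0 0 0.1 0 0 0" --pt "0 0 0 0 0 0" --pt "0 0 0 0 0 0"

```text
t: 29.2
tool_pos: [0.6573, 0.0603, 0.116]
orientation: [[-0.122, 0.992, -0.001], [0.992, 0.122, -0.001], [-0.001, -0.001, -1.0]]
wrist_force: [-0.1, -0.4, -0.4]
opening: 0.0581
grip_force: 64.7
```

Emit:
jog_arm --pt "0 0 0.1 0 0 0" --pt "0 0 0.05 0 0 0" --pt "0 0 0 0 0 0" --pt "0 0 0 0 0 0"

```text
t: 29.53
tool_pos: [0.6575, 0.0603, 0.1154]
orientation: [[-0.122, 0.992, 0.0], [0.992, 0.122, -0.001], [-0.001, 0.0, -1.0]]
wrist_force: [-2.5, -1.2, 5.3]
opening: 0.058
grip_force: 65.5
```

Emit:
jog_arm --pt "0 0 0.05 0 0 0" --pt "0 0 0 0 0 0" --pt "0 0 0 0 0 0"

```text
t: 29.78
tool_pos: [0.6576, 0.0603, 0.1154]
orientation: [[-0.122, 0.992, 0.001], [0.992, 0.122, -0.001], [-0.001, 0.001, -1.0]]
wrist_force: [-4.9, -0.8, 8.6]
opening: 0.0581
grip_force: 65.8
```

```bash
python3 -c "
from h import *
go();o=sensors.get_obs();print(o['torque'].round(2),o['orientation'].round(4).tolist())"
```

```text
t 29.78 pos [0.6576 0.0603 0.1154] q [ 5.3 27.9 -3.5 58.5 -0.1 88.2] F [-4.9 -0.8  8.6] open 0.0581
[-0.04  0.68  0.  ] [[-0.1223, 0.9925, 0.0007], [0.9925, 0.1223, -0.0012], [-0.0013, 0.0006, -1.0]]
```

Contact shows no moment about x, so both ends are bearing equally. Release and retreat.

Emit:
jog_arm --pt "0 0 0 0 0 0" --pt "0 0 0 0 0 0" --pt "0 0 0 0 0 0" --pt "0 0 0 0 0 0" --pt "0 0 0 0 0 0" --pt "0 0 0 0 0 0" --pt "0 0 0 0 0 0" --grip 0

```text
t: 30.37
tool_pos: [0.6574, 0.0603, 0.114]
orientation: [[-0.122, 0.992, -0.0], [0.992, 0.122, -0.001], [-0.001, -0.001, -1.0]]
wrist_force: [-0.3, 0.2, -1.2]
opening: 0.085
grip_force: 0.0
```

Emit:
jog_arm --pt "0 0 -0.5 0 0 0" --pt "0 0 -1 0 0 0" --pt "0 0 -2 0 0 0" --pt "0 0 -3 0 0 0" --pt "0 0 -3.5 0 0 0" --pt "0 0 -3.5 0 0 0" --pt "0 0 0 0 0 0" --pt "0 0 0 0 0 0"

```text
t: 31.03
tool_pos: [0.6594, 0.0606, 0.2533]
orientation: [[-0.122, 0.992, 0.006], [0.992, 0.122, -0.001], [-0.001, 0.006, -1.0]]
wrist_force: [0.7, 0.4, -0.5]
opening: 0.0856
grip_force: 0.0
```

```bash
python3 disc.py .657 .061 97.1 .128
python3 - <<'E'
from h import *
c=eyes.camera("wrist");hsv=cv2.cvtColor(c["img"],cv2.COLOR_RGB2HSV)
m=((hsv[:,:,0]>17)&(hsv[:,:,0]<27)&(hsv[:,:,1]>140)&(hsv[:,:,2]>110)).astype(np.uint8);m=cv2.morphologyEx(m,cv2.MORPH_OPEN,np.ones((3,3)))
n,l,s,ce=cv2.connectedComponentsWithStats(m)
for a,b in zip(s[1:],ce[1:]):
    if a[4]>300:print(a.tolist(),onz(c,b,.127).round(4))
E
```

```text
scene [([352.0, 239.1], 257, 0.2), ([375.4, 228.2], 237, 0.3), ([397.8, 218.0], 229, 0.2)]
side [([325.9, 205.6], 117, 0.5), ([306.7, 199.6], 108, 0.4), ([288.6, 194.0], 101, 0.4)]
[ 0.6655 -0.0042  0.1289] 0.0005
[0.6572 0.0603 0.129 ] 0.0007
[0.6493 0.125  0.129 ] 0.0005
t 31.13 pos [0.6573 0.0604 0.2494] q [ 5.3 24.4  8.8 74.4 -0.1 88.3] F [0.2 0.2 0.1] open 0.0853
[[-0.122, 0.992, 0.0], [0.992, 0.122, -0.001], [-0.001, -0.0, -1.0]] 0.0
[286, 107, 65, 68, 3443] [0.6492 0.126  0.127 ]
[288, 203, 61, 59, 2778] [0.6573 0.0611 0.127 ]
[291, 286, 56, 52, 2279] [ 0.6653 -0.0036  0.127 ]
```

The three discs are at equal heights (128.9, 129.0 and 129.0 mm). They are centred at (0.657, 0.060) between the plates, and the gripper is clear.

```bash
python3 -c "
from cell import sign_off
print(sign_off())"
```

```text
the job is handed in; nothing more can be done
None
```

I handed the job in: the platform is level with the plinth to within about 0.5 mm by the wrist camera. The board lies flat and centred across the gap, with its three discs reading the same height to 0.1 mm. The arm came nowhere near the glass, pot or cup, though I did not re-measure where they stand.

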